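# Lower the ratchet board and nest the slide tray on it

## Robot

A 7-joint arm with a two-finger parallel gripper is mounted at the origin on a cart in front of the work surface, level with it; the furniture and walls round the work are solid. World frame = base frame: x ahead of the robot, y to its left, z up, the work surface at z = 0. Lengths are in m, angles in rad, forces in N, time in s.
With the tool pointing down it reaches from about 0.425 to 0.925 m from the base axis. Payload 6.8 kg.
Tool frame: the origin (TCP) lies on the centre line of the jaws, within the pads' length; the fingertips stand 8 mm ahead of it and the grasp point (between the pads) lies 11 mm behind it (bot.tips_ahead is the distance from the TCP to the fingertips, in m); z points along the fingers, y is the line along which they close (so a half turn about z gives the same grasp; the last joint's range is limited). The gripper opens to 85 mm and grips with 20 to 120 N. Pads are 22 mm wide; open, the fingers measure 114 mm over their backs; the gripper's body (76 mm by 85 mm) begins 54 mm behind the grasp point. The pads swing forward as they close: fully open they stand 13 mm farther back than shut.
Start: joints at [1.205, 0.477, 0.022, 1.555, -0.011, 1.109, -0.083], TCP at [0.172, -0.653, 0.239] pointing down, gripper open.
Joint ranges: [-2.96, 2.96], [-0.34, 2.1], [-1.41, 1.46], [0.24, 2.44], [-1.37, 4.51], [0.17, 1.92], [-2.96, 2.96]. Speed limits (rad/s): [2.39, 2.39, 3.14, 3.14, 3.14, 3.14, 3.14].

## Interface

Orientations are given as a unit quaternion [w, x, y, z].
In Python, from station import bot gives the robot as it stands.
- The arm moves only by the tool send_rows, never from a script. Its argument "deltas" is text: rows parted by semicolons, each of 4 numbers parted by spaces: the shift along the tool's x, y, z in m, then the turn about the tool's z in degrees. In form: x y z spin; .... A call has 1 to 5 rows; each row is the pose to reach, as a shift and turn from the pose commanded when the call began, along the tool's axes at that moment; what a row does not reach only later rows make up. A row lasts 1/10 s, in which the tool goes at most 50 mm and 8.59 degrees, less where a joint would pass 70% of its speed; a pose out of reach is approached as far as the arm can. A call with a gripper value outside its range is refused whole. "claw" is the opening, from 0 (shut) to 1 (fully open), set as the call begins (left out, the last holds). The fingers move at their own pace and stop on an object; "force" is the grip in N (left out, the last holds). Time passes only in rows, so rows that repeat a pose let the fingers close. It gives the time, the measured TCP pose, the force, the opening and the grip force at its end, in the units of the state.
- bot.get_obs(): the state, without advancing time (a new reading comes with each control period).
- bot.read_camera(name): name is "scene" or "top"; returns a dict with "img" (384x512x3 uint8, red, green, blue), "depth" (384x512 float32, m along the optical axis (not along the pixel's ray), 0 where there is no reading), "fx", "fy", "cx", "cy" (pixels), "camera_from_world" (4x4, takes a point from world to camera coordinates). Camera axes: x right, y up, looking along -z (the intrinsics and any distortion apply to the point x, -y, -z); pixel columns grow to the right and rows downward; lengths in m; the calibration is good to about 2 mm. A picture is of the moment at which its call begins.
- bot.hand_in(): hands the job in; it is judged then, once.
Trained networks look in a picture, given as the dict that the camera call returned (one of the last four; its "shot" number tells which), for a name from the list of things; names that differ only in an ending like _2 or _b are one class to them, and where a whole thing is asked for, a point or a joint stands for the part that bears it (a point fixed in the world has none). Each returns a list of dicts, best first, with "confidence" (0 to 1); they miss things now and then, are a little off and sometimes report something else, mostly with a low value. They report only what shows in the picture. A call takes as long as a camera call.
- bot.masks_of(picture, query): "mask" (384x512 bool, what is visible of it).
- bot.landmark_of(picture, query): "xyz" ([x, y, z] in m, in world coordinates, good to about 4 mm: a listed point, or the origin of a listed thing).
The state is a dict: "t": time; "q": joint angles; "joint_vel": joint speeds; "joint_torque": joint torques, N m; "eef_pos": TCP position; "tool_rot": TCP orientation; "contact_force": force on the tool from outside, world axes, zero at the start; "torque": the same for the moment, N m; "gripper_width": opening from 0.0 (shut) to 1.0 (fully open); "grasp_force": force on a finger pad.
Only numpy, scipy, OpenCV 4.12 (cv2) and the standard library are available. Lean on these libraries where they do the work, as an engineer would, in place of code of your own. Each camera call takes 0.05 s, during which the arm holds its last target. There are 200 camera calls.

## Task

The tilting board is propped up on its ratchet and must lie flat to take the slide tray. Raise it by its black bar through the remaining notches and past the top, until the red-ball pawl throws clear, then lower it under control (do not let it fall) until it lies flat. Then carry the orange slide tray over, kept level, and set it on the board so that all four of its pins drop into the four sockets and it sits fully down; leave the other things on the bench where they are.

Things in the scene. Friction and masses are not known exactly. Their poses are not given: they have to be found in the camera images.
- stand: Grey stand of the tilting board, fixed to the bench; foot about 236 mm by 212 mm, 10 mm thick. Origin on the bench under the middle of the hinge axis. Its x axis points from the hinge to the board's free (bar) edge when the board is flat, y along the hinge (to the ratchet side), z up. A fixed blue-lidded case, 210 mm tall, stands to its left behind the tray: carry above or in front of it.
- board (a joint): Board angle, rad: 0 flat on its rests, grows as the bar edge rises, stop at 1.27. Hinge along the stand's y at the board's near edge. Notches hold it at 0.25, 0.44, 0.63 and 0.82; it starts in the second or third. Lifting clicks freely upward; it goes down only once the pawl is thrown, at about 1.15 to 1.2, and then falls at 1.5 rad/s if let go. Moving it takes about 4 N at the bar.
- pawl (a joint): Ratchet pawl, an upright lever with a 26 mm red ball at the stand's near +y corner; angle, rad: 0 to 0.14 leaning in on the toothed quadrant (engaged, nods over the teeth); pushed past about 0.37 it tips over and falls outward, towards the robot, to its stop at 0.80 (thrown clear) and stays there while the board goes down.
- bar_mid (a point): Middle of the black round lifting bar at the board's free edge: 12 mm diameter, 120 mm free length along the stand's y, 195 mm from the hinge axis; clear gap of 39 mm between it and the edge of the board plate, so open the fingers only about 40 mm. It swings on an arc about the hinge axis; 60 mm above the bench when flat. It may turn in the fingers' grip.
- hinge_mid (a point): Middle of the board's hinge axis, 60 mm above the bench.
- nest (a point): Middle of the four sockets, on the top face of the board (aluminium plate 145 x 190 mm, 12 mm thick); moves with the board. The sockets are 12 mm square through holes with black outlines, at +-22 mm along the stand's x and +-44 mm along its y from here. 77.5 mm from the hinge axis; 66 mm above the bench when flat.
- tray: Loose orange slide tray, 60 mm (its x) by 104 mm (its y), 44 mm high, 140 g. Stands on four steel pins, 8 mm diameter, 9 mm long, tips tapered, at x +-22, y +-44 mm; the body with 3 mm walls spans 9 to 44 mm above the pin tips. Origin in the middle at pin-tip height, z up. Grip across the 60 mm width, at mid length. Either way round fits the sockets.
- tray_base (a point): Middle of the tray's underside, 9 mm above the tray's origin; it meets point nest when the tray is nested.
- wash_bottle: Bystander: white wash bottle with a blue cap, 97 x 65 x 184 mm, behind the board; origin at its underside.
- label_roll: Bystander: roll of paper labels, 62 mm wide, 25 mm high, behind the board; origin at the centre of its underside.
- pen_blue: Bystander: blue pen lying on the bench beyond the tray, 138 mm long; origin at its underside, middle.

How it is judged:
On the way, in this order (a step that is already met when the one before it is completed fails the run):
1. the board is raised past its top notch and the pawl throws clear (value of joint board above 1 rad and value of joint pawl above 0.6 rad), for 0.1 s.
2. the board lies flat with the pawl still clear (value of joint board below 0.03 rad and value of joint pawl above 0.6 rad), for 0.2 s.
At the end, for the whole second after the job is handed in: The board lies flat (within 0.03 rad) with the pawl thrown clear (above 0.6 rad); the tray rests on it with all four pins in the sockets: its underside within 3 mm of the board's face and 5 mm of the middle of the sockets, along the board within 0.12 rad, level within 0.05 rad, at rest (all of step 2 and z of tray_base in the frame of nest below 0.003 m and horizontal distance between tray_base and nest below 0.005 m and angle between the y axis of tray and the y axis of stand, either way round below 0.12 rad and angle between tray's own z axis and vertical below 0.05 rad and linear speed of tray below 0.02 m/s); the robot touches nothing.
It fails at once if the board falls (faster than 1.2 rad/s) after the pawl has been thrown (value of joint pawl above 0.5 rad and velocity of joint board below -1.2 rad/s).
It fails at once if the tray is tipped by more than 0.5 rad (angle between tray's own z axis and vertical above 0.5 rad).
It fails at once if the wash bottle is pushed aside (distance of wash_bottle from where it was at the start of the episode above 0.03 m).
It fails at once if the label roll is pushed aside (distance of label_roll from where it was at the start of the episode above 0.03 m).
It fails at once if the pen is pushed aside (distance of pen_blue from where it was at the start of the episode above 0.03 m).
It also fails if it takes over 64 s, if anything falls off the work surface, if the arm or the gripper's body presses on something with over 40 N, if the wrist force passes 120 N, or if a joint passes its speed limit or range.

## Working session

There is one attempt and no reset: what is moved stays moved. The work goes in short steps, Python scripts to look and compute and a tool call to move; the robot and the scene stay as the last step left them, time stands still between calls to the robot, and variables do not carry over. Pictures are saved under pics/ and viewed, at most 10 in all, crops included, and the job is handed in when it is done.

Besides the shell and the picture viewer there is one more tool, called after "Emit:" as name(argument=value, ...) on one line, values as JSON. send_rows: Moves the arm, as the interface text tells. Its arguments: {"type":"object","properties":{"deltas":{"type":"string"},"claw":{"type":"number"},"force":{"type":"number"}},"required":["deltas"]}

```bash
ls; mkdir -p pics; cat > h.py <<'E'
import numpy as np, cv2
from station import bot
from scipy.spatial.transform import Rotation as R
def px2w(p,u,v,d=None):
    d=p["depth"][int(v),int(u)] if d is None else d
    c=np.array([(u-p["cx"])/p["fx"]*d,-(v-p["cy"])/p["fy"]*d,-d,1])
    return (np.linalg.inv(p["camera_from_world"])@c)[:3]
def save(p,name,box=None,s=1):
    im=p["img"][:,:,::-1]
    if box: im=im[box[1]:box[3],box[0]:box[2]]
    cv2.imwrite("pics/"+name,cv2.resize(im,None,fx=s,fy=s,interpolation=cv2.INTER_CUBIC))
def cloud(p,m):
    v,u=np.nonzero(m&(p["depth"]>0)); d=p["depth"][v,u]
    c=np.stack([(u-p["cx"])/p["fx"]*d,-(v-p["cy"])/p["fy"]*d,-d,1+0*d])
    return (np.linalg.inv(p["camera_from_world"])@c)[:3].T
def Rt(o=None):
    q=(o or bot.get_obs())["tool_rot"]; return R.from_quat([q[1],q[2],q[3],q[0]]).as_matrix()
E
python3 - <<'E'
from h import *
np.set_printoptions(precision=4,suppress=True)
o=bot.get_obs(); print(o); print(Rt(o))
ps={n:bot.read_camera(n) for n in("scene","top")}
tot=[]
for n,p in ps.items():
    tot.append(p["img"])
    for q in("stand","bar_mid","hinge_mid","nest","tray","tray_base","pawl","wash_bottle","label_roll","pen_blue"):
        print(n,q,[(np.array(r["xyz"]).round(4),round(r["confidence"],2)) for r in bot.landmark_of(p,q)[:2]])
    save(p,n+"0.png",s=1.5)
E
```

```text
pics
{'t': 0.0, 'q': array([ 1.2049,  0.4778,  0.0223,  1.5565, -0.0115,  1.1093, -0.0831]), 'joint_vel': array([-0.0004,  0.0002, -0.0002, -0.0006, -0.0016, -0.0011, -0.001 ]), 'joint_torque': array([  0.    , -59.6447,   1.6081, -28.1194,   0.0125,   0.0095,
        -0.    ]), 'eef_pos': array([ 0.1719, -0.6521,  0.2383]), 'tool_rot': array([-0.0009,  0.9917,  0.1285, -0.0002]), 'contact_force': array([-0.0533, -0.0007,  0.8127]), 'torque': array([-0.0086, -0.0176, -0.0262]), 'grasp_force': 0.0, 'gripper_width': 0.9960455413427091}
[[ 0.967   0.2549 -0.0006]
 [ 0.2549 -0.967   0.0017]
 [-0.0001 -0.0018 -1.    ]]
scene stand [(array([ 0.475 , -0.0401,  0.0004]), 0.77)]
scene bar_mid [(array([ 0.6478, -0.0725,  0.143 ]), 0.71)]
scene hinge_mid [(array([ 0.474 , -0.0421,  0.0611]), 0.86)]
scene nest [(array([ 0.5418, -0.0554,  0.1001]), 0.81)]
scene tray [(array([0.428 , 0.2219, 0.0023]), 0.81)]
scene tray_base [(array([0.4204, 0.2255, 0.0088]), 0.92), (array([ 0.7658, -0.2256,  0.001 ]), 0.24)]Traceback (most recent call last):
  File "<stdin>", line 9, in <module>
ValueError: it knows: bar_mid, hinge_mid, label_roll, nest, pen_blue, stand, tray, tray_base, wash_bottle
```

```bash
python3 - <<'E'
from h import *
np.set_printoptions(precision=4,suppress=True)
ps={n:bot.read_camera(n) for n in("scene","top")}
for n,p in ps.items():
    for q in("stand","bar_mid","hinge_mid","nest","tray","tray_base","wash_bottle","label_roll","pen_blue"):
        print(n,q,[(np.array(r["xyz"]).round(4),round(r["confidence"],2)) for r in bot.landmark_of(p,q)[:2]])
cv2.imwrite("pics/both0.png",cv2.resize(np.vstack([ps["scene"]["img"],ps["top"]["img"]])[:,:,::-1],(400,600),interpolation=cv2.INTER_AREA))
save(ps["top"],"top0.png",s=1.5); save(ps["scene"],"scene0.png",s=1.5)
E
```

```text
scene stand [(array([ 0.4742, -0.0405,  0.0017]), 0.82), (array([0.3993, 0.5171, 0.0001]), 0.59)]
scene bar_mid [(array([ 0.6499, -0.0734,  0.1422]), 0.84)]
scene hinge_mid [(array([ 0.4718, -0.0418,  0.0617]), 0.64)]
scene nest [(array([ 0.5405, -0.0528,  0.0996]), 0.8), (array([ 0.7691, -0.2279, -0.0004]), 0.65)]
scene tray [(array([0.4237, 0.222 , 0.0029]), 0.9)]
scene tray_base [(array([0.4202, 0.2226, 0.0081]), 0.8)]
scene wash_bottle [(array([ 0.7681, -0.2287,  0.0013]), 0.74)]
scene label_roll []
scene pen_blue [(array([0.4023, 0.5149, 0.0025]), 0.61)]
top stand [(array([ 0.469 , -0.0374,  0.001 ]), 0.98)]
top bar_mid [(array([ 0.6505, -0.076 ,  0.1421]), 0.65)]
top hinge_mid [(array([ 0.4731, -0.0425,  0.0567]), 0.57)]
top nest [(array([ 0.4725, -0.0405,  0.057 ]), 0.73), (array([ 0.542 , -0.0572,  0.099 ]), 0.62)]
top tray [(array([0.4236, 0.2254, 0.0002]), 0.97)]
top tray_base [(array([0.4205, 0.2315, 0.0099]), 0.94)]
top wash_bottle [(array([ 0.7699, -0.2297,  0.0003]), 0.71)]
top label_roll [(array([ 0.7488, -0.0205, -0.0003]), 0.55)]
top pen_blue [(array([0.4017, 0.5176, 0.0001]), 0.65)]
```

View pics/top0.png

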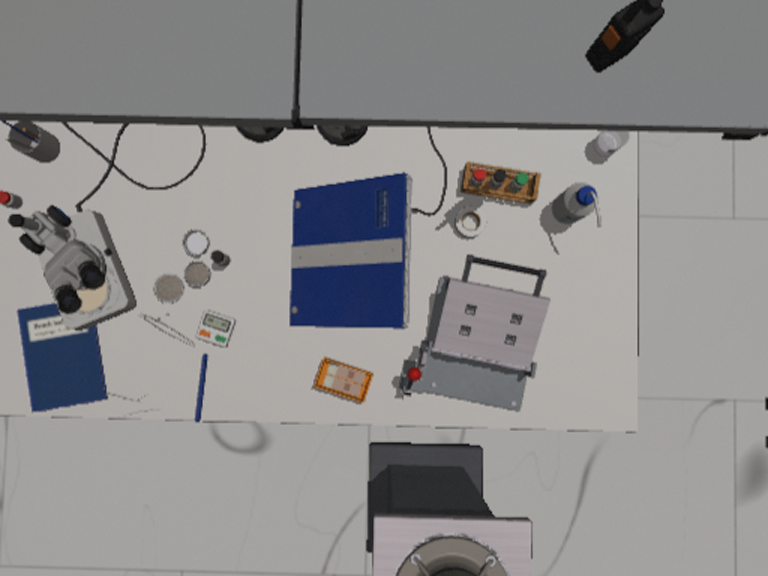

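View pics/scene0.png

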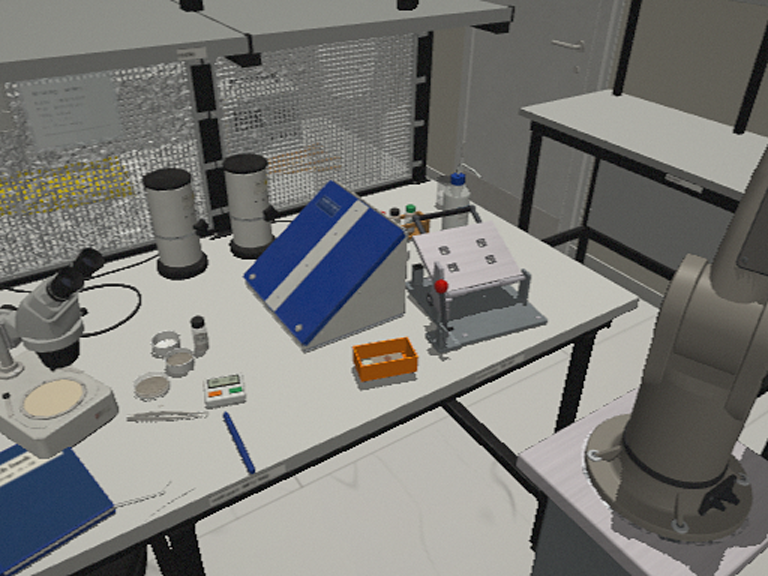

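The top view shows the board's bar at about (505,265), the red pawl ball at (415,374), and the tray at (343,380). The case sits left of the board, and the bottle and roll are behind it. The bar height fits notch 2 (0.44). Next I measure the yaws.

```bash
cat > yaw.py <<'E'
from h import *
np.set_printoptions(precision=4,suppress=True)
def rect(P):
    (c,s,a)=cv2.minAreaRect((P[:,:2]*1000).astype(np.float32))
    return np.array(c)/1000,s,a
if __name__=="__main__":
    p=bot.read_camera("top")
    for q in("tray","stand","nest"):
        r=bot.masks_of(p,q)[0]; m=cv2.erode(r["mask"].astype(np.uint8),np.ones((2,2)))>0
        P=cloud(p,m); print(q,r["confidence"],m.sum(),np.percentile(P,[1,50,99],axis=0))
        if q=="tray": P=P[P[:,2]>.035]; print(rect(P))
        if q=="nest":
            n=np.linalg.svd(P-P.mean(0),full_matrices=False); print("plane n",n[2])
    b=[];h=[]
    for n in("scene","top"):
        p=bot.read_camera(n)
        for k,l in(("bar_mid",b),("hinge_mid",h)):
            for r in bot.landmark_of(p,k)[:1]: l.append(r["xyz"])
    print(np.array(b),np.array(h))
E
python3 yaw.py
```

```text
Traceback (most recent call last):
  File "yaw.py", line 9, in <module>
    r=bot.masks_of(p,q)[0]; m=cv2.erode(r["mask"].astype(np.uint8),np.ones((2,2)))>0
      ~~~~~~~~~~~~~~~~~^^^
IndexError: list index out of range
```

Emit:
send_rows(deltas="0 0 -0.03 -8; 0 0 -0.03 -8; 0 0 -0.03 -8", claw=0.4, force=40)

```text
t: 1.8
eef_pos: [0.1721, -0.6532, 0.2701]
tool_rot: [0.001, 0.98, 0.197, 0.0]
contact_force: [0.5, 0.0, 0.1]
gripper_width: 0.514
grasp_force: 0.0
```

```bash
sed -i 's/r=bot.masks_of(p,q)\[0\]; m/rs=bot.masks_of(p,q)\n        if not rs: print(q,"none"); continue\n        r=rs[0]; m/' yaw.py; python3 yaw.py; python3 -c "
from h import *
o=bot.get_obs();M=Rt(o);print(M, M.T@(np.array([.650,-.0745,.27])-o['eef_pos']),np.degrees(np.arctan2(M[1,1],M[0,1])))"
```

```text
tray 0.96 609 [[0.3862 0.1765 0.0063]
 [0.4192 0.2254 0.0134]
 [0.4556 0.2738 0.0445]]
(array([0.4216, 0.2237]), (86.86149597167969, 56.06291961669922), 73.25360870361328)
stand none
nest 0.97 3389 [[ 0.4575 -0.1484  0.06  ]
 [ 0.5378 -0.0543  0.0982]
 [ 0.6438  0.0741  0.1477]]
plane n [[-0.0137 -0.9995  0.0283]
 [-0.9131  0.0009 -0.4078]
 [-0.4076  0.0314  0.9126]]
[[ 0.6478 -0.0732  0.1426]
 [ 0.6498 -0.0736  0.143 ]] [[ 0.4704 -0.0424  0.0582]
 [ 0.4749 -0.0381  0.0579]]
[[ 9.22116909e-01  3.86911348e-01 -1.23894652e-04]
 [ 3.86911367e-01 -9.22116850e-01  3.28557030e-04]
 [ 1.28770971e-05 -3.50904243e-04 -9.99999938e-01]] [ 0.66436905 -0.348205   -0.00081345] -67.23754809557735
```

```bash
cat > plan.py <<'E'
from h import *
import sys
def plan(wps,pos,yaw,n=5):
    """wps: rows (x,y,z,yaw_deg of tool y) one per 0.1s; prints rows per call in the tool frame at call start"""
    pos=np.array(pos,float)
    for i in range(0,len(wps),n):
        a=np.radians(yaw); ty=np.array([np.cos(a),np.sin(a),0]); tz=np.array([0,0,-1.]); tx=np.cross(ty,tz)
        out=[]
        for w in wps[i:i+n]:
            d=np.array(w[:3])-pos; out.append("%.4f %.4f %.4f %.1f"%(d@tx,d@ty,d@tz,-(w[3]-yaw)))
        print("; ".join(out)); pos=np.array(wps[i:i+n][-1][:3]); yaw=wps[i:i+n][-1][3]
def line(a,b,n): return [np.array(a)+(np.array(b)-a)*k/n for k in range(1,n+1)]
def here():
    o=bot.get_obs();M=Rt(o); return np.r_[o['eef_pos'],np.degrees(np.arctan2(M[1,1],M[0,1]))]
E
python3 -c "
from plan import *
h=here();plan(line(h,[.6495,-.074,.26,-10.4],17),h[:3],h[3])"
```

```text
0.0391 -0.0205 0.0005 -3.3; 0.0781 -0.0410 0.0011 -6.7; 0.1172 -0.0616 0.0016 -10.0; 0.1563 -0.0821 0.0021 -13.4; 0.1953 -0.1026 0.0027 -16.7
0.0433 -0.0084 0.0005 -3.3; 0.0866 -0.0168 0.0011 -6.7; 0.1299 -0.0253 0.0016 -10.0; 0.1733 -0.0337 0.0021 -13.4; 0.2166 -0.0421 0.0027 -16.7
0.0439 0.0044 0.0005 -3.3; 0.0878 0.0088 0.0011 -6.7; 0.1317 0.0132 0.0016 -10.0; 0.1756 0.0176 0.0021 -13.4; 0.2195 0.0220 0.0027 -16.7
0.0408 0.0168 0.0005 -3.3; 0.0816 0.0337 0.0011 -6.7
```

Emit:
send_rows(deltas="0.039 -0.0205 0 -3.3; 0.078 -0.041 0.001 -6.7; 0.117 -0.0615 0.0015 -10; 0.156 -0.082 0.002 -13.4; 0.195 -0.1025 0.0025 -16.7")

```text
t: 2.8
eef_pos: [0.3132, -0.4813, 0.267]
tool_rot: [0.0, 0.941, 0.339, 0.0]
contact_force: [0.7, -1.0, 0.5]
gripper_width: 0.399
grasp_force: 0.0
```

Emit:
send_rows(deltas="0.0435 -0.0085 0 -3.3; 0.0865 -0.017 0.001 -6.7; 0.13 -0.0255 0.0015 -10; 0.173 -0.034 0.002 -13.4; 0.2165 -0.042 0.0025 -16.7")

```text
t: 3.3
eef_pos: [0.4535, -0.3113, 0.2646]
tool_rot: [0.0, 0.882, 0.472, 0.0]
contact_force: [0.5, -0.3, 0.2]
gripper_width: 0.4
grasp_force: 0.0
```

Emit:
send_rows(deltas="0.044 0.0045 0 -3.3; 0.088 0.009 0.001 -6.7; 0.132 0.013 0.0015 -10; 0.1755 0.0175 0.002 -13.4; 0.2195 0.022 0.0025 -16.7")

```text
t: 3.8
eef_pos: [0.5941, -0.1414, 0.262]
tool_rot: [0.0, 0.804, 0.595, 0.0]
contact_force: [0.8, 0.1, 0.9]
gripper_width: 0.404
grasp_force: 0.0
```

Emit:
send_rows(deltas="0.041 0.017 0 -3.3; 0.0815 0.0335 0.001 -6.7; 0.0815 0.0335 0.001 -6.7; 0.0815 0.0335 0.001 -6.7")

```text
t: 4.2
eef_pos: [0.6494, -0.0733, 0.2604]
tool_rot: [-0.0, 0.768, 0.641, -0.0]
contact_force: [-1.3, -0.3, 0.8]
gripper_width: 0.397
grasp_force: 0.0
```

```bash
python3 -c "
from plan import *
h=here();print(h,bot.get_obs()['gripper_width'],bot.get_obs()['q'])
p=bot.read_camera('top')
print([(r['xyz'],r['confidence']) for r in bot.landmark_of(p,'bar_mid')])
plan([[.6495,-.074,.13,-10.4]],h[:3],h[3])
p=bot.read_camera('scene');save(p,'s1.png',(200,60,512,280),2)
print([(r['xyz'],r['confidence']) for r in bot.landmark_of(p,'bar_mid')])
"
```

```text
[  0.64943882  -0.07328917   0.2603854  -10.31626768] 0.3970279250574308 [ 0.35032511  0.46619804 -0.46718962  1.56055457  0.22130023  1.16825361
 -0.34109487]
[([0.6487, -0.0727, 0.1453], 0.83)]
-0.0007 0.0002 0.1304 0.1
[([0.6516, -0.0699, 0.1424], 0.69)]
```

View pics/s1.png

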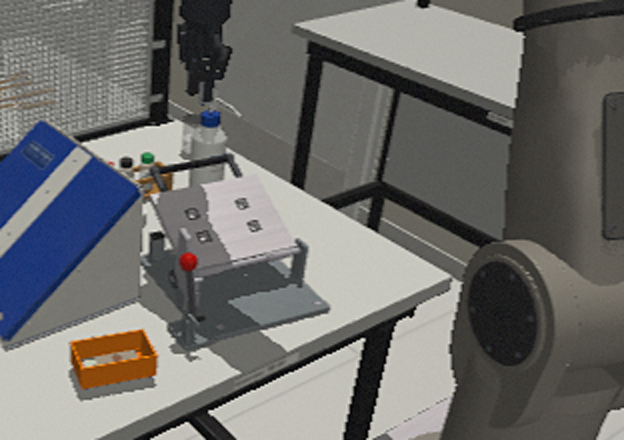

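The gripper sits right above the bar, at about (205,95) against (200,162) in the crop. I descend and close.

Emit:
send_rows(deltas="0 0 0.04 0; 0 0 0.08 0; 0 0 0.11 0; 0 0 0.13 0; 0 0 0.13 0")

```text
t: 4.9
eef_pos: [0.6465, -0.0762, 0.1278]
tool_rot: [-0.002, 0.769, 0.639, -0.002]
contact_force: [-0.5, -0.6, 0.4]
gripper_width: 0.403
grasp_force: 0.0
```

Emit:
send_rows(deltas="0 0 0 0; 0 0 0 0; 0 0 0 0; 0 0 0 0; 0 0 0 0", claw=0, force=50)

```text
t: 5.4
eef_pos: [0.6475, -0.0749, 0.1317]
tool_rot: [-0.001, 0.769, 0.64, -0.001]
contact_force: [-6.1, -0.3, 0.2]
gripper_width: 0.118
grasp_force: 48.6
```

```bash
python3 -c "
from plan import *
o=bot.get_obs();h=here();print(h,o['gripper_width'],o['grasp_force'],o['contact_force'],o['torque'])
"
```

```text
[  0.64748393  -0.07494152   0.13170487 -10.45246027] 0.11763388576684441 48.62601935863495 [-6.0554134  -0.27024765  0.20016489] [0.08077813 1.1588544  0.02184369]
```

```bash
cat > arc.py <<'E'
import numpy as np
def arc(a,b,n,off=0,per=5):
    th=np.linspace(a,b,n+1); y=.195*np.cos(th); z=.195*np.sin(th)
    for i in range(0,n,per):
        print("; ".join("0 %.4f %.4f 0"%(y[k]-y[i]+(off if i==0 else 0),-(z[k]-z[i])) for k in range(i+1,min(i+per,n)+1)))
E
python3 -c "
from arc import *
arc(.44,1.21,10,-.002)"
```

```text
0 -0.0089 -0.0133 0; 0 -0.0168 -0.0261 0; 0 -0.0257 -0.0382 0; 0 -0.0355 -0.0496 0; 0 -0.0461 -0.0602 0
0 -0.0114 -0.0098 0; 0 -0.0235 -0.0186 0; 0 -0.0363 -0.0265 0; 0 -0.0496 -0.0334 0; 0 -0.0635 -0.0392 0
```

Emit:
send_rows(deltas="0 -0.009 -0.0133 0; 0 -0.017 -0.026 0; 0 -0.0255 -0.038 0; 0 -0.0355 -0.0495 0; 0 -0.046 -0.06 0")

```text
t: 5.9
eef_pos: [0.6051, -0.0673, 0.1938]
tool_rot: [0.002, 0.769, 0.64, 0.002]
contact_force: [5.4, -4.5, 1.1]
gripper_width: 0.116
grasp_force: 48.6
```

Emit:
send_rows(deltas="0 -0.0115 -0.01 0; 0 -0.0235 -0.0185 0; 0 -0.0363 -0.0265 0; 0 -0.0495 -0.0335 0; 0 -0.0635 -0.0395 0")

```text
t: 6.4
eef_pos: [0.5447, -0.0564, 0.2351]
tool_rot: [0.005, 0.769, 0.639, 0.003]
contact_force: [6.7, -6.9, 7.0]
gripper_width: 0.116
grasp_force: 48.7
```

Emit:
send_rows(deltas="0 0 0 0; 0 0 0 0")

```text
t: 6.6
eef_pos: [0.5445, -0.0564, 0.2352]
tool_rot: [0.005, 0.769, 0.639, 0.003]
contact_force: [4.9, -6.0, 8.7]
gripper_width: 0.118
grasp_force: 49.6
```

```bash
python3 -c "
from plan import *
o=bot.get_obs();h=here();print(h,o['gripper_width'],o['grasp_force'],o['contact_force'],o['torque'])
p=bot.read_camera('scene');save(p,'s2.png',(240,80,440,280),2.5)
"
```

```text
[  0.54446577  -0.05641133   0.23520455 -10.5151721 ] 0.1176192560571897 49.55184280872345 [ 4.9474106  -5.9928881   8.68522599] [-1.449633   -1.41920696  0.0356708 ]
```

View pics/s2.png

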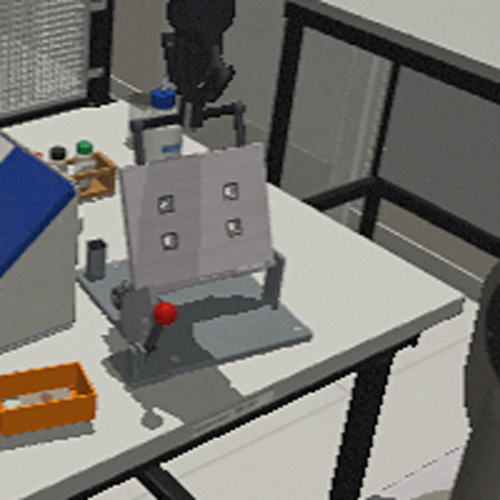

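```bash
python3 -c "
from h import *
for n in ('scene','top'):
  p=bot.read_camera(n);i=p['img'].astype(int);m=(i[...,0]>130)&(i[...,1]<60)&(i[...,2]<60)
  P=cloud(p,m);P=P[(abs(P[:,0]-.38)<.12)&(abs(P[:,1]-.05)<.1)];print(n,len(P),np.median(P,0),P.max(0))
  j=cv2.imread('pics/%s0.png'%n)[:,:,::-1].astype(int); j=cv2.resize(j.astype(np.uint8),(512,384)).astype(int);v,u=np.nonzero((j[...,0]>130)&(j[...,1]<60)&(j[...,2]<60));v0,u0=np.nonzero(m);print(np.median(u),np.median(v),np.median(u0),np.median(v0))
"
```

```text
scene 35 [0.37163687 0.1065868  0.12744232] [0.38151699 0.11498788 0.13180445]
294.0 189.0 306.0 204.0
top 35 [0.37794335 0.10165457 0.12779989] [0.38582872 0.10749609 0.13587031]
277.0 129.5 272.0 130.0
```

```bash
python3 -c "
from h import *
A=[]
for n,u,v in (('scene',294,190),('top',276.5,249)):
  p=bot.read_camera(n); A.append((np.linalg.inv(p['camera_from_world'])[:3,3],px2w(p,u,v,1.)))
  if n=='scene':q=p
(c1,a1),(c2,a2)=A;d1=a1-c1;d2=a2-c2
s=np.linalg.lstsq(np.c_[d1,-d2],c2-c1,rcond=None)[0];print(c1+s[0]*d1,c2+s[1]*d2)
"
```

```text
[0.44488918 0.08919043 0.12404714] [0.44391307 0.08790083 0.12417722]
```

The ball moved about 72 mm toward the robot, so the pawl is thrown clear. I lower the board under control.

```bash
python3 -c "
from arc import *
arc(1.21,0.0,20)"
```

```text
0 0.0109 0.0045 0; 0 0.0215 0.0096 0; 0 0.0318 0.0154 0; 0 0.0417 0.0218 0; 0 0.0512 0.0288 0
0 0.0091 0.0075 0; 0 0.0177 0.0156 0; 0 0.0258 0.0242 0; 0 0.0333 0.0333 0; 0 0.0403 0.0427 0
0 0.0064 0.0099 0; 0 0.0122 0.0202 0; 0 0.0174 0.0308 0; 0 0.0219 0.0417 0; 0 0.0258 0.0528 0
0 0.0032 0.0114 0; 0 0.0057 0.0229 0; 0 0.0074 0.0346 0; 0 0.0085 0.0463 0; 0 0.0089 0.0581 0
```

Emit:
send_rows(deltas="0 0.011 0.0045 0; 0 0.0215 0.0095 0; 0 0.032 0.0155 0; 0 0.0415 0.022 0; 0 0.051 0.029 0")

```text
t: 7.35
eef_pos: [0.5936, -0.0653, 0.2048]
tool_rot: [0.003, 0.769, 0.639, 0.002]
contact_force: [2.0, -4.8, 5.5]
gripper_width: 0.117
grasp_force: 50.7
```

Emit:
send_rows(deltas="0 0.009 0.0075 0; 0 0.0175 0.0155 0; 0 0.026 0.024 0; 0 0.0335 0.0335 0; 0 0.0405 0.0425 0")

```text
t: 7.85
eef_pos: [0.6325, -0.0722, 0.16]
tool_rot: [0.001, 0.769, 0.64, 0.001]
contact_force: [1.2, -3.3, 2.3]
gripper_width: 0.118
grasp_force: 52.2
```

Emit:
send_rows(deltas="0 0.0065 0.01 0; 0 0.012 0.02 0; 0 0.0175 0.031 0; 0 0.022 0.0415 0; 0 0.026 0.053 0")

```text
t: 8.35
eef_pos: [0.657, -0.0766, 0.1052]
tool_rot: [0.0, 0.769, 0.64, -0.0]
contact_force: [0.9, -4.0, 1.5]
gripper_width: 0.119
grasp_force: 54.1
```

Emit:
send_rows(deltas="0 0.003 0.0115 0; 0 0.0055 0.023 0; 0 0.0075 0.0345 0; 0 0.0085 0.0465 0; 0 0.009 0.058 0")

```text
t: 8.85
eef_pos: [0.6651, -0.0778, 0.0475]
tool_rot: [-0.0, 0.769, 0.64, -0.001]
contact_force: [-27.1, -2.7, 72.0]
gripper_width: 0.118
grasp_force: 64.7
```

Emit:
send_rows(deltas="0 0 0.001 0; 0 0 0.002 0")

```text
t: 9.05
eef_pos: [0.6651, -0.0778, 0.0476]
tool_rot: [-0.0, 0.768, 0.64, -0.001]
contact_force: [-12.6, -5.1, 26.4]
gripper_width: 0.115
grasp_force: 59.4
```

```bash
python3 -c "
from plan import *
o=bot.get_obs();h=here();print(h,o['gripper_width'],o['grasp_force'],o['contact_force'],o['torque'])
p=bot.read_camera('scene');save(p,'s3.png',(240,80,440,280),2.5)
p=bot.read_camera('top')
P=cloud(p,bot.masks_of(p,'nest')[0]['mask']);print(np.percentile(P,[10,50,90],axis=0))
"
```

```text
[  0.66506028  -0.07775056   0.04761785 -10.4269973 ] 0.11542594297025184 59.427140951156616 [-12.58815965  -5.13569307  26.42896906] [-0.93877195  2.5977333   0.23337565]
[[ 0.47840256 -0.12526366  0.06170309]
 [ 0.53864488 -0.04562926  0.06571868]
 [ 0.60564329  0.02892282  0.06965844]]
```

View pics/s3.png

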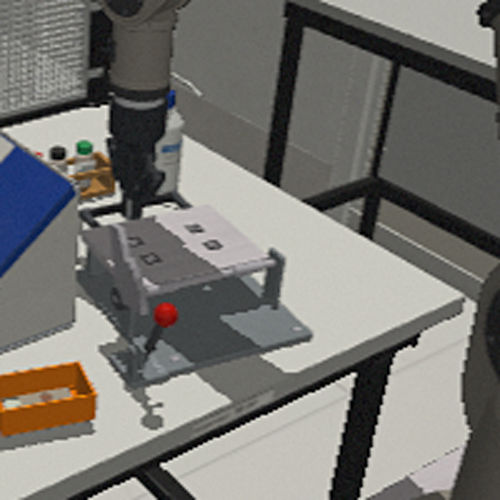

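The board is flat and the red ball, at (165,315) in the crop, is leaning outward. I release the bar and lift off.

Emit:
send_rows(deltas="0 0 -0.001 0; 0 0 -0.002 0; 0 0 -0.002 0; 0 0 -0.002 0; 0 0 -0.002 0", claw=0.4)

```text
t: 9.7
eef_pos: [0.6658, -0.0772, 0.0474]
tool_rot: [-0.0, 0.768, 0.64, 0.0]
contact_force: [0.9, -0.9, -0.6]
gripper_width: 0.402
grasp_force: 0.0
```

Emit:
send_rows(deltas="0 0 -0.02 0; 0 0 -0.065 0; 0 0 -0.115 0; 0 0 -0.165 0; 0 0 -0.215 0")

```text
t: 10.2
eef_pos: [0.6656, -0.0775, 0.2647]
tool_rot: [-0.0, 0.768, 0.64, 0.0]
contact_force: [1.3, -0.2, -0.1]
gripper_width: 0.405
grasp_force: 0.0
```

```bash
python3 -c "
from plan import *
from yaw import rect
o=bot.get_obs();h=here();print(h,o['gripper_width'],o['contact_force'])
p=bot.read_camera('top')
m=bot.masks_of(p,'tray')[0]['mask']; P=cloud(p,m);print(rect(P[P[:,2]>.03]),rect(P[P[:,2]>.038]))
m=bot.masks_of(p,'nest')[0]['mask']; P=cloud(p,m);print(np.percentile(P,[2,50,98],axis=0))
i=p['img'].astype(int);m=(i[...,2]>90)&(i[...,0]<50);P=cloud(p,m);P=P[(P[:,1]>.05)&(P[:,1]<.4)&(P[:,0]>.4)];print('case',P.min(0),P.max(0))
plan(line(h,[.4216,.2237,.26,-16.75],10),h[:3],h[3])"
```

```text
[  0.6656  -0.0775   0.2647 -10.4185] 0.40460386887230676 [ 1.2985 -0.2212 -0.1228]
(array([0.4219, 0.2248]), (103.00054168701172, 60.700538635253906), 73.49459075927734) (array([0.4221, 0.2247]), (102.8888168334961, 59.933528900146484), 73.31944274902344)
[[ 0.4551 -0.1469  0.0077]
 [ 0.5415 -0.0487  0.0656]
 [ 0.664   0.0742  0.1136]]
case [0.5291 0.1167 0.0348] [0.7999 0.3334 0.2109]
0.0252 -0.0294 0.0005 0.6; 0.0504 -0.0589 0.0009 1.3; 0.0756 -0.0883 0.0014 1.9; 0.1008 -0.1178 0.0019 2.5; 0.1260 -0.1472 0.0023 3.2
0.0235 -0.0308 0.0005 0.6; 0.0471 -0.0616 0.0009 1.3; 0.0706 -0.0924 0.0014 1.9; 0.0942 -0.1231 0.0019 2.5; 0.1177 -0.1539 0.0023 3.2
```

Emit:
send_rows(deltas="0.025 -0.0295 0 0.6; 0.0505 -0.059 0 1.3; 0.0755 -0.0885 0 1.9; 0.101 -0.118 0 2.5; 0.126 -0.147 0 3.2", claw=1)

```text
t: 10.85
eef_pos: [0.5422, 0.0738, 0.2613]
tool_rot: [-0.001, 0.786, 0.618, -0.001]
contact_force: [0.6, -0.1, -0.0]
gripper_width: 1.004
grasp_force: 0.0
```

Emit:
send_rows(deltas="0.0235 -0.031 0 0.6; 0.047 -0.0615 0 1.2; 0.0705 -0.0925 0 1.8; 0.094 -0.123 0 2.4; 0.1185 -0.154 0 3")

```text
t: 11.35
eef_pos: [0.4207, 0.2248, 0.2616]
tool_rot: [-0.0, 0.802, 0.597, -0.001]
contact_force: [1.0, 0.5, -0.1]
gripper_width: 0.997
grasp_force: 0.0
```

```bash
python3 -c "
from plan import *
from yaw import rect
o=bot.get_obs();h=here();print(h,o['gripper_width'],o['contact_force'],o['q'])
plan([[.422,.2247,.05,-16.6]],h[:3],h[3])
p=bot.read_camera('top')
print([(r['xyz'],r['confidence']) for k in('nest','tray') for r in bot.landmark_of(p,k)])
save(p,'t3.png',(250,150,390,290),4)
q=bot.read_camera('scene');print([(r['xyz'],r['confidence']) for r in bot.landmark_of(q,'nest')])
# sockets: dark pixels on the flat plate
for p in (p,q):
  m=bot.masks_of(p,'nest')[0]['mask'];P=cloud(p,m)
  P=P[abs(P[:,2]-.066)<.012];print(rect(P[(P[:,0]<.63)]))
"
```

```text
[  0.4207   0.2248   0.2616 -16.6755] 0.9974030396492948 [ 1.0013  0.4944 -0.0847] [-0.0249  0.1845 -0.6626  1.9502  0.13    1.0508 -1.0354]
0.0003 0.0013 0.2116 -0.1
[([0.5509, -0.0542, 0.0661], 0.93), ([0.4252, 0.226, -0.0022], 0.53)]
[([0.549, -0.0567, 0.0687], 0.76), ([0.4256, 0.2243, 0.0016], 0.2)]
(array([ 0.5413, -0.0385]), (176.5803680419922, 239.8328399658203), 0.16156797111034393)
(array([ 0.5311, -0.0358]), (242.28126525878906, 195.71202087402344), 89.98826599121094)
```

View pics/t3.png

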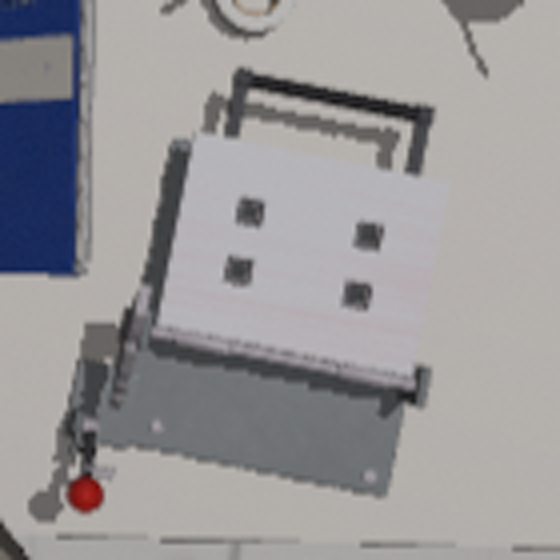

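The top crop shows the flat plate with four dark sockets at about (250,212), (369,236), (238,271) and (357,295). I descend on the tray and fit the socket centres.

Emit:
send_rows(deltas="0 0.001 0.05 0; 0 0.001 0.1 0; 0 0.0013 0.15 0; 0 0.0013 0.195 0; 0 0.0013 0.22 0")

```text
t: 12.2
eef_pos: [0.4225, 0.2215, 0.0391]
tool_rot: [-0.0, 0.803, 0.597, -0.003]
contact_force: [-0.4, 0.4, -0.3]
gripper_width: 1.005
grasp_force: 0.0
```

Emit:
send_rows(deltas="0 0 0.008 0; 0 0 0.016 0; 0 0 0.016 0")

```text
t: 12.5
eef_pos: [0.4242, 0.2238, 0.0269]
tool_rot: [0.0, 0.802, 0.597, 0.0]
contact_force: [-1.2, -0.8, 0.9]
gripper_width: 1.001
grasp_force: 0.0
```

Emit:
send_rows(deltas="0 0 0 0; 0 0 0 0; 0 0 0 0; 0 0 0 0; 0 0 0 0", claw=0, force=25)

```text
t: 13.0
eef_pos: [0.4247, 0.2243, 0.0281]
tool_rot: [0.0, 0.802, 0.597, 0.001]
contact_force: [0.3, -2.1, 7.4]
gripper_width: 0.697
grasp_force: 26.7
```

```bash
cat > sock.py <<'E'
from plan import *
from itertools import combinations
def sockets(p,z=.066):
    T=np.linalg.inv(p["camera_from_world"]); c=T[:3,3]
    g=cv2.cvtColor(p["img"],cv2.COLOR_RGB2GRAY); s=4
    G=cv2.resize(g,None,fx=s,fy=s,interpolation=cv2.INTER_CUBIC)
    n,l,st,ce=cv2.connectedComponentsWithStats((G<130).astype(np.uint8))
    out=[]
    for k in range(1,n):
        if not 150<st[k,4]<1500: continue
        v,u=np.nonzero(l==k); w=np.clip(200.-G[v,u],0,None); u=((u+.5)*w).sum()/w.sum()/s-.5; v=((v+.5)*w).sum()/w.sum()/s-.5
        d=px2w(p,u,v,1.)-c; P=c+d*(z-c[2])/d[2]
        if np.hypot(P[0]-.549,P[1]+.056)<.065: out.append(P)
    return np.array(out)
if __name__=="__main__":
    np.set_printoptions(precision=4,suppress=True)
    for n in("top","scene"):
        S=sockets(bot.read_camera(n)); print(n,S[:,:2],S.mean(0))
        if len(S)==4:
            d=S-S.mean(0); o=d[np.argsort(d[:,1])]; y=o[2]+o[3]-o[0]-o[1]; x=d[np.argsort(d[:,0])]
            print("y yaw",np.degrees(np.arctan2(-y[0],y[1])),"ylen",np.hypot(*y[:2])/4)
    o=bot.get_obs();print(here(),o['gripper_width']*85,o['grasp_force'],o['contact_force'])
E
python3 sock.py
```

```text
top [[ 0.5781 -0.0165]
 [ 0.563  -0.1032]
 [ 0.5351 -0.0088]
 [ 0.5198 -0.0954]] [ 0.549 -0.056  0.066]
y yaw -9.948626229812662 ylen 0.0439874946385795
scene [[ 0.5632 -0.1027]
 [ 0.578  -0.0168]
 [ 0.5202 -0.0955]
 [ 0.535  -0.0081]] [ 0.5491 -0.0558  0.066 ]
y yaw -9.698147983568887 ylen 0.04396561303037699
[  0.4248   0.2243   0.0281 -16.6509] 59.26998913953372 26.655625998973846 [ 0.3503 -1.4265  7.9526]
```

Emit:
send_rows(deltas="0 0 -0.01 0; 0 0 -0.03 0; 0 0 -0.07 0; 0 0 -0.11 0; 0 0 -0.15 0", force=35)

```text
t: 13.6
eef_pos: [0.4229, 0.2238, 0.1788]
tool_rot: [-0.0, 0.802, 0.598, -0.0]
contact_force: [1.8, 0.2, -1.3]
gripper_width: 0.692
grasp_force: 39.5
```

Emit:
send_rows(deltas="0 0 -0.03 0; 0 0 -0.05 0; 0 0 -0.05 0")

```text
t: 13.9
eef_pos: [0.4248, 0.225, 0.2301]
tool_rot: [0.001, 0.802, 0.597, 0.003]
contact_force: [-0.6, 1.2, -1.6]
gripper_width: 0.692
grasp_force: 39.7
```

```bash
python3 -c "
from plan import *
o=bot.get_obs();h=here();print(h,o['gripper_width']*85,o['grasp_force'],o['contact_force'],o['torque'])
plan(line(h,[.549,-.056,h[2],-9.9],10),h[:3],h[3])
p=bot.read_camera('scene');save(p,'s4.png',(220,60,420,260),2.5)
"
```

```text
[  0.42475321   0.22495506   0.23006943 -16.6312523 ] 58.80458381761266 39.70333456993103 [-0.58098186  1.16827287 -1.63363631] [ 0.05443421 -0.03485133 -0.04600436]
-0.0234 0.0199 0.0000 -0.7; -0.0467 0.0399 0.0000 -1.3; -0.0701 0.0598 0.0000 -2.0; -0.0935 0.0798 0.0000 -2.7; -0.1168 0.0997 0.0000 -3.4
-0.0245 0.0185 0.0000 -0.7; -0.0490 0.0371 0.0000 -1.3; -0.0735 0.0556 0.0000 -2.0; -0.0980 0.0742 0.0000 -2.7; -0.1225 0.0927 0.0000 -3.4
```

View pics/s4.png

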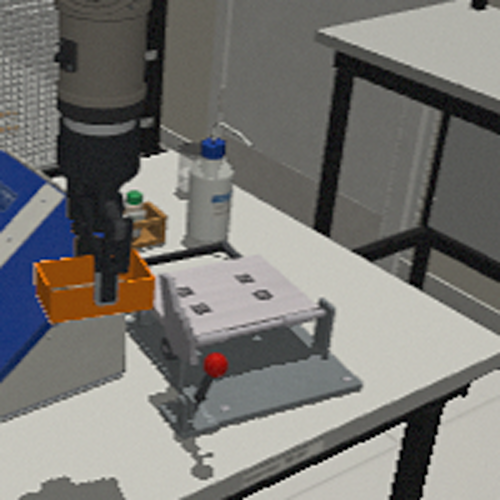

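The tray is held level, at about (95,285) in the crop, and gripped mid-length. I carry it over.

Emit:
send_rows(deltas="-0.0235 0.02 0 -0.7; -0.0465 0.04 0 -1.3; -0.07 0.06 0 -2; -0.0935 0.08 0 -2.7; -0.117 0.1 0 -3.4")

```text
t: 14.45
eef_pos: [0.4851, 0.0817, 0.2251]
tool_rot: [-0.001, 0.784, 0.621, -0.001]
contact_force: [1.0, 1.1, -2.1]
gripper_width: 0.694
grasp_force: 39.6
```

Emit:
send_rows(deltas="-0.0245 0.0185 0 -0.7; -0.049 0.037 0 -1.3; -0.0735 0.0555 0 -2; -0.098 0.074 0 -2.7; -0.1225 0.0927 0 -3.4")

```text
t: 14.95
eef_pos: [0.5473, -0.0583, 0.2249]
tool_rot: [-0.001, 0.765, 0.644, -0.001]
contact_force: [0.3, -0.0, -1.0]
gripper_width: 0.693
grasp_force: 40.2
```

Emit:
send_rows(deltas="0 0 0.02 0; 0 0 0.05 0; 0 0 0.08 0; 0 0 0.09 0; 0 0 0.09 0")

```text
t: 15.45
eef_pos: [0.5462, -0.057, 0.1345]
tool_rot: [-0.002, 0.765, 0.644, -0.002]
contact_force: [0.4, 0.1, -1.6]
gripper_width: 0.692
grasp_force: 40.2
```

```bash
python3 -c "
from plan import *
from yaw import rect
o=bot.get_obs();h=here();print(h,o['gripper_width']*85,o['grasp_force'],o['contact_force'],o['torque'],np.degrees(R.from_matrix(Rt()).as_euler('zyx')))
plan([[.549,-.056,h[2],-9.9]],h[:3],h[3])
for n in('top','scene'):
  p=bot.read_camera(n); i=p['img'].astype(int);m=(i[...,0]>120)&(i[...,2]<60)&(i[...,1]<150)&(i[...,1]>50)
  P=cloud(p,m);P=P[(np.hypot(P[:,0]-.549,P[:,1]+.056)<.08)];print(n,len(P),P.max(0),P.min(0));t=np.percentile(P[:,2],98);print(rect(P[P[:,2]>t-.012]),rect(P))
  print([(r['xyz'],r['confidence']) for r in bot.landmark_of(p,'tray')])
  if n=='scene':save(p,'s5.png',(260,110,410,260),3.5)
"
```

```text
[ 0.5462 -0.057   0.1345 -9.7976] 58.82252514368716 40.19261598587036 [ 0.4073  0.1049 -1.6423] [-0.0065 -0.0107 -0.0337] [ -80.2023   -0.2993 -179.9611]
0.0015 0.0026 0.0000 0.1
top 71 [ 0.5817 -0.0032  0.1548] [ 0.5192 -0.043   0.1102]
(array([ 0.5508, -0.0216]), (33.72783279418945, 58.405616760253906), 80.55632019042969) (array([ 0.5504, -0.0225]), (35.60871124267578, 60.05708312988281), 84.45349884033203)
[([0.5444, -0.057, 0.1079], 0.9)]
scene 404 [0.5847 0.0036 0.1684] [ 0.5078 -0.1034  0.1173]
(array([ 0.5472, -0.0536]), (103.22564697265625, 64.59648895263672), 79.1111068725586) (array([ 0.5481, -0.0535]), (104.94989013671875, 68.83736419677734), 80.8375473022461)
[([0.5482, -0.0539, 0.1115], 0.84)]
```

View pics/s5.png

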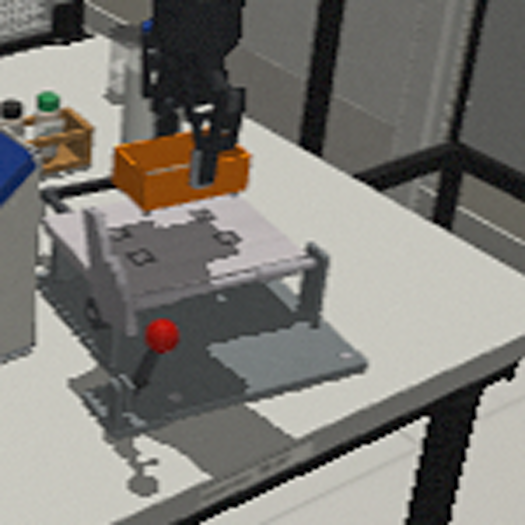

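The tray is level above the sockets and aligned. I make a small correction and settle.

Emit:
send_rows(deltas="0.0007 0.0027 0.01 0.1; 0.0007 0.0027 0.015 0.1; 0.0007 0.0027 0.015 0.1; 0.0007 0.0027 0.015 0.1; 0.0007 0.0027 0.015 0.1")

```text
t: 16.15
eef_pos: [0.551, -0.057, 0.1219]
tool_rot: [0.0, 0.766, 0.643, 0.0]
contact_force: [0.5, 0.1, -1.8]
gripper_width: 0.696
grasp_force: 40.3
```

```bash
python3 - <<'E'
from plan import *
np.set_printoptions(precision=4,suppress=True)
H=[]
yd=np.array([.1719,.9851]); xd=np.array([.9851,-.1719])
for n in('top','scene','top','scene','top','scene'):
  p=bot.read_camera(n); H.append(here()); i=p['img'].astype(int)
  m=(i[...,0]>120)&(i[...,2]<60)&(i[...,1]<150)&(i[...,1]>50)
  P=cloud(p,m);P=P[(np.hypot(P[:,0]-.549,P[:,1]+.056)<.08)];q=P[:,:2]-[.549,-.056]
  print(n,np.percentile(q@yd,[1,3,97,99]),np.percentile(q@xd,[1,3,97,99]),np.percentile(P[:,2],[2,98]),[r['xyz'] for r in bot.landmark_of(p,'tray')[:1]])
print(np.array(H))
E
```

```text
top [0.0182 0.0196 0.0517 0.0517] [-0.0286 -0.0282  0.0292  0.0298] [0.1014 0.1417] [[0.5518, -0.0552, 0.094]]
scene [-0.0485 -0.0464  0.0523  0.0535] [-0.0314 -0.0307  0.0318  0.0329] [0.1049 0.139 ] []
top [0.0184 0.0189 0.0513 0.0514] [-0.0286 -0.0281  0.0291  0.0296] [0.1023 0.1415] [[0.551, -0.0569, 0.094]]
scene [-0.0483 -0.0469  0.052   0.0532] [-0.0315 -0.0307  0.032   0.0331] [0.1052 0.1389] [[0.5521, -0.0598, 0.0938]]
top [0.0193 0.0213 0.0514 0.0516] [-0.0287 -0.0282  0.0292  0.0299] [0.1005 0.1408] [[0.549, -0.0548, 0.0938]]
scene [-0.0489 -0.0468  0.052   0.0529] [-0.0319 -0.0313  0.0319  0.0329] [0.1053 0.1386] [[0.5507, -0.0601, 0.0922]]
[[ 0.5511 -0.057   0.122  -9.9292]
 [ 0.5511 -0.057   0.122  -9.9328]
 [ 0.551  -0.057   0.1219 -9.9324]
 [ 0.551  -0.057   0.1219 -9.9312]
 [ 0.551  -0.057   0.1218 -9.9342]
 [ 0.551  -0.057   0.1218 -9.9288]]
```

Emit:
send_rows(deltas="0 -0.0005 0.01 0; 0 -0.0005 0.02 0; 0 -0.0005 0.026 0; 0 -0.0005 0.03 0; 0 -0.0005 0.032 0")

```text
t: 17.25
eef_pos: [0.5501, -0.0569, 0.089]
tool_rot: [-0.0, 0.766, 0.643, -0.0]
contact_force: [0.0, 0.6, -1.7]
gripper_width: 0.695
grasp_force: 40.3
```

Emit:
send_rows(deltas="0 0 0.001 0; 0 0 0.002 0; 0 0 0.003 0; 0 0 0.003 0")

```text
t: 17.65
eef_pos: [0.5505, -0.0569, 0.0869]
tool_rot: [0.0, 0.766, 0.643, 0.0]
contact_force: [-0.6, 0.8, -1.1]
gripper_width: 0.697
grasp_force: 40.3
```

```bash
python3 - <<'E'
from plan import *
np.set_printoptions(precision=4,suppress=True)
yd=np.array([.1719,.9851]); xd=np.array([.9851,-.1719])
for n in('top','scene'):
  p=bot.read_camera(n); i=p['img'].astype(int)
  m=(i[...,0]>120)&(i[...,2]<60)&(i[...,1]<150)&(i[...,1]>50)
  P=cloud(p,m);P=P[(np.hypot(P[:,0]-.549,P[:,1]+.056)<.08)];q=P[:,:2]-[.549,-.056]
  print(n,np.percentile(q@yd,[1,3,97,99]),np.percentile(q@xd,[1,3,97,99]),np.percentile(P[:,2],[2,98]))
o=bot.get_obs();print(here(),o['contact_force'],o['torque'])
E
```

```text
top [0.0222 0.0245 0.0517 0.0521] [-0.0289 -0.0286  0.0289  0.0292] [0.0669 0.1059]
scene [-0.0487 -0.0471  0.053   0.054 ] [-0.0317 -0.0311  0.0319  0.0327] [0.0697 0.1032]
[ 0.5506 -0.0569  0.087  -9.9291] [ 0.2667 -0.8167 -1.8804] [0.0173 0.0025 0.0806]
```

Emit:
send_rows(deltas="0 0 0.001 0; 0 0 0.002 0; 0 0 0.003 0; 0 0 0.003 0")

```text
t: 18.15
eef_pos: [0.5506, -0.0569, 0.0853]
tool_rot: [0.0, 0.766, 0.643, -0.0]
contact_force: [-6.1, -0.2, 14.6]
gripper_width: 0.694
grasp_force: 42.0
```

Contact came at the nested height. I release and retreat straight up.

Emit:
send_rows(deltas="0 0 -0.001 0; 0 0 -0.001 0; 0 0 -0.001 0; 0 0 -0.001 0; 0 0 -0.001 0", claw=1)

```text
t: 18.65
eef_pos: [0.5504, -0.0569, 0.0846]
tool_rot: [-0.0, 0.766, 0.643, -0.0]
contact_force: [0.0, -0.8, 0.2]
gripper_width: 1.0
grasp_force: 0.0
```

Emit:
send_rows(deltas="0 0 -0.01 0; 0 0 -0.03 0; 0 0 -0.07 0; 0 0 -0.12 0; 0 0 -0.16 0")

```text
t: 19.15
eef_pos: [0.5508, -0.0566, 0.2481]
tool_rot: [0.001, 0.766, 0.643, 0.001]
contact_force: [0.7, -0.4, 0.6]
gripper_width: 0.999
grasp_force: 0.0
```

Emit:
send_rows(deltas="-0.05 0 0 0; -0.1 0 0 0; -0.15 0 0 0; -0.15 0 0 0; -0.15 0 0 0")

```text
t: 19.65
eef_pos: [0.5241, -0.2061, 0.2453]
tool_rot: [0.0, 0.767, 0.642, 0.0]
contact_force: [-0.8, 1.0, 1.4]
gripper_width: 0.999
grasp_force: 0.0
```

```bash
python3 - <<'E'
from plan import *
from yaw import rect
np.set_printoptions(precision=4,suppress=True)
for n in('top','scene'):
  p=bot.read_camera(n); i=p['img'].astype(int)
  m=(i[...,0]>120)&(i[...,2]<60)&(i[...,1]<150)&(i[...,1]>50)
  P=cloud(p,m);P=P[(np.hypot(P[:,0]-.549,P[:,1]+.056)<.08)];print(n,rect(P[P[:,2]>.085]),np.percentile(P[:,2],[2,98]))
  m=(i[...,0]>130)&(i[...,1]<60)&(i[...,2]<60)
  P=cloud(p,m);P=P[(abs(P[:,0]-.38)<.12)&(abs(P[:,1]-.05)<.1)];print('ball',np.median(P,0))
save(p,'s6.png',(230,60,430,260),2.5)
o=bot.get_obs();print(here(),o['contact_force'],o['gripper_width'])
E
```

```text
top (array([ 0.5495, -0.0556]), (102.02647399902344, 58.954837799072266), 80.29210662841797) [0.0651 0.1056]
ball [0.3777 0.1016 0.127 ]
scene (array([ 0.5502, -0.0541]), (104.69975280761719, 68.00440979003906), 79.54521942138672) [0.0683 0.1018]
ball [0.3722 0.1063 0.1278]
[ 0.525  -0.2032  0.2453 -9.8328] [0.015  0.1134 0.2284] 1.0011881731173107
```

View pics/s6.png

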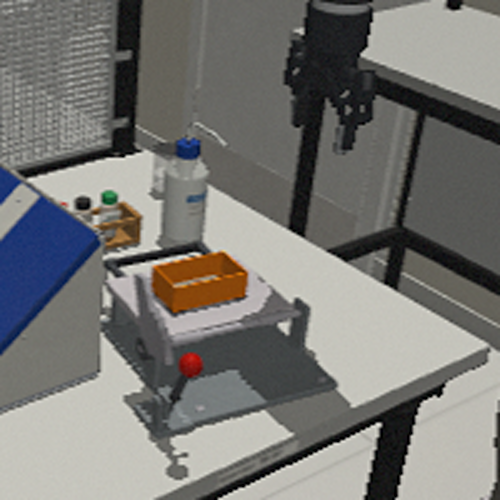

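The tray sits flat on the board, at about (200,282) in the crop. Its rim is at about 0.103 m against 0.101 m expected when seated. The pawl is still thrown and the gripper is clear, so I hand in.

```bash
python3 -c "
from station import bot
print(bot.hand_in())"
```

```text
the job is handed in; nothing more can be done
None
```

The job is handed in (no verdict came back): in the last camera check the board lay flat with the pawl thrown clear, the orange tray sat on it with its pins in the sockets, and the gripper was clear.

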